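# Gauge an unmarked brass offcut and rack it by size

### The arm

A 6-joint arm with a two-finger parallel gripper is mounted at the origin on the work surface. World frame = base frame: x ahead of the robot, y to its left, z up, the work surface at z = 0. Lengths are in mm, angles in rad, forces in N, time in s.
With the tool pointing down it reaches from about 350 to 775 mm from the base axis. Payload 7.3 kg.
Tool frame: the origin (TCP) lies midway between the tips of the shut fingers; the grasp point (between the pads) lies 19 mm behind it (bot.tcp_to_grasp is the distance from the TCP to the grasp point, in mm); z points along the fingers, y is the line along which they close (so a half turn about z gives the same grasp; the last joint's range is limited). The gripper opens to 92 mm and grips with 3 to 60 N. Pads are 19 mm wide; open, the fingers measure 130 mm over their backs; the gripper's body (75 mm by 190 mm) begins 47 mm behind the grasp point.
Start: joints at [-1.33, 0.342, 1.524, -0, 1.275, -0.146], TCP at [198.067, -486.224, 226.741] pointing down, gripper open.
Joint ranges: [-2.53, 2.53], [-0.77, 2.02], [0.04, 2.7], [-1, 4.14], [0.28, 2.66], [-3.11, 3.11]. Speed limits (rad/s): [2.57, 2.57, 3.14, 3.14, 3.14, 3.14].

### API

Orientations are given as [roll, pitch, yaw] about the fixed x, y, z axes, in that order (R = Rz(yaw) Ry(pitch) Rx(roll)).
In Python, from plant import bot, viewer gives the robot as it stands. The module is installed in compiled form; this text tells all that it offers.
- The arm moves only by the shell command python3 -m handwheel 'ROWS'. ROWS is text: rows parted by semicolons, each of 7 numbers parted by spaces: the shift along the tool's x, y, z scaled (see below), then the turn, a rotation vector about the tool's x, y, z scaled (see below), then the opening, from -1 (shut) to 1 (fully open), so that 0 is half open. In form: tx ty tz rx ry rz gripper; .... A call has 1 to 8 rows; each row is the pose to reach, as a shift and turn from the pose commanded when the call began, along the tool's axes at that moment, turning the shorter way round; what a row does not reach only later rows make up. The controller multiplies each number of a shift by 10 cm and each number of a turn by pi rad. A row lasts 1/12 s, in which the tool goes at most 41.7 mm and 7.16 degrees, less where a joint would pass 70% of its speed; a pose out of reach is approached as far as the arm can. A call with a number of a shift or a turn outside -1 to 1 is refused whole. A call with a gripper value outside its range is refused whole. The fingers move at their own pace and stop on an object; the grip force is fixed at half the most. Time passes only in rows, so rows that repeat a pose let the fingers close. It gives the time, the measured TCP pose, the force, the opening and the grip force at its end, in the units of the state.
- bot.get_obs(): the state, without advancing time (a new reading comes with each control period).
- viewer.capture(name): name is "scene" or "top" or "wrist"; returns a dict with "frame" (420x560x3 uint8, red, green, blue), "fov_y" (degrees; the focal length in pixels is half the picture's height over the tangent of half this angle, whatever the lens; pixels are square), "cx", "cy" (the principal point, pixels), "dist_coeffs" ([k1, k2, p1, p2, k3] as OpenCV has them; the pictures are not rectified), "T" (4x4, takes a point from camera to world coordinates). Camera axes: x right, y down, z forward; pixel columns grow to the right and rows downward; lengths in mm; the calibration is good to about 2 mm. A picture is of the moment at which its call begins. There is no depth.
- bot.close_job(): hands the job in; it is judged then, once.
Trained networks look in a picture, given as the dict that the camera call returned (one of the last four; its "shot" number tells which), for a name from the list of things; names that differ only in an ending like _2 or _b are one class to them, and where a whole thing is asked for, a point or a joint stands for the part that bears it (a point fixed in the world has none). Each returns a list of dicts, best first, with "score" (0 to 1); they miss things now and then, are a little off and sometimes report something else, mostly with a low value. They report only what shows in the picture. A call takes as long as a camera call.
- viewer.recognise(target, picture): "centre" ([column, row] in pixels, amid what is visible of it).
- viewer.cut_out(target, picture): "pixels" (420x560 bool, what is visible of it) and "centre" ([column, row] in pixels, amid what is visible of it).
The state is a dict: "time": time; "joint_positions": joint angles; "dq": joint speeds; "tau": joint torques, N m; "tool_pos": TCP position; "tcp_rot": TCP orientation; "contact_force": force on the tool from outside, world axes, zero at the start; "moment": the same for the moment, N m; "grip_width": finger opening in mm; "finger_force": force on a finger pad.
Only numpy, scipy, OpenCV 4.12 (cv2) and the standard library are available. Lean on these libraries where they do the work, as an engineer would, in place of code of your own. Each camera call takes 0.05 s, during which the arm holds its last target. There are 200 camera calls.

### The job

Take the brass offcut from the front socket of the returns block and, holding it upright, slide it along the taper gauge towards the narrow end until it wedges against both jaws under a light push of about 7 N; never press it on the gauge with more than 10 N, that marks the jaws. Read its size from where it stops, then stand it fully down in the empty rack socket for that size and let go. Leave the other two offcuts standing in the returns block and everything else on the bench where it is.

Things in the scene. Friction and masses are not known exactly. Their poses are not given: they have to be found in the camera images.
- rod_a: one of three round brass offcuts, alike but for thickness: 80 mm long, 12, 16 or 20 mm in diameter (one of each; unmarked, and each may start in any socket), 0.06 to 0.29 kg. Origin: centre of its lower end; z up along its axis. Starts upright in a socket of the returns block, lower end 12 mm and top 92 mm above the bench.
- rod_b: one of three round brass offcuts, alike but for thickness: 80 mm long, 12, 16 or 20 mm in diameter (one of each; unmarked, and each may start in any socket), 0.06 to 0.29 kg. Origin: centre of its lower end; z up along its axis. Starts upright in a socket of the returns block, lower end 12 mm and top 92 mm above the bench.
- rod_c: one of three round brass offcuts, alike but for thickness: 80 mm long, 12, 16 or 20 mm in diameter (one of each; unmarked, and each may start in any socket), 0.06 to 0.29 kg. Origin: centre of its lower end; z up along its axis. Starts upright in a socket of the returns block, lower end 12 mm and top 92 mm above the bench.
- returns: fixed mid-brown wood block, 120 x 120 x 40 mm high, left or right of the gauge, with three 23 mm sockets 28 mm deep (floor 12 mm above the bench), an offcut upright in each. Origin: centre of its underside; x points from the front socket to the back pair, away from the robot, y to the left; turned up to 0.3 rad
- returns_front (a point): centre of the floor of the front socket (the single one, nearest the robot, 35 mm in front of the block's centre)
- returns_left (a point): centre of the floor of the back left socket (32 mm behind and 36 mm left of the block's centre)
- returns_right (a point): centre of the floor of the back right socket (32 mm behind and 36 mm right of the block's centre)
- gauge: taper gauge fixed to the bench: dark steel base plate 190 x 110 x 12 mm with two bright steel jaws, a tapered slot between them, open above and at both ends. Origin: centre of the base's underside; x along the slot's middle line from the wide mouth (robot side) to the narrow end, turned up to 0.4 rad; y to the left. Jaws reach from x = -57 to 73 mm, from 12 to 42 mm above the bench
- gauge_mouth (a point): point on the top of the base plate, on the slot's middle line at x = -78 mm of the gauge, 21 mm outside the mouth
- jaw_left: left jaw of the gauge, fixed, a bar 130 x 24 x 30 mm; origin: centre of its underside, x along the bar. Between the jaws the slot is 16 mm wide at gauge x = 15 mm and shrinks 0.12 mm per mm of x. An offcut off the middle rubs on one jaw first and pushes sideways: its stop can be read only when it is squarely wedged, each jaw pressing on it with over 4 N for 0.3 s
- jaw_right: right jaw, mirror image, but its inner ground strip is set by hand, up to 1.5 mm in or out, unmeasured: the slot is that much narrower or wider. Lines across the jaws mark the nominal stop of an offcut's axis: gauge x = -18 mm (20 mm stock, three dots), 15 mm (16 mm, two dots), 48 mm (12 mm, one dot). The push adds 1 to 4 mm; the stop lies 12 mm short of its line to 16 mm past it: the nearest counts
- rack: fixed dark wood rack, 120 x 160 x 40 mm high, across the gauge from the returns block. Origin: centre of its underside; x away from the robot, y left; turned up to 0.3 rad. Front row (x = -32 mm): empty sockets 28 mm deep for 12 mm (y = 50 mm, one dot), 16 mm (y = 0, two dots), 20 mm (y = -50 mm, three dots). Back row (x = 32 mm): fixed sample rods of these sizes, 55 mm above the block
- rack_socket12 (a point): centre of the floor of the left rack socket, for 12 mm stock: 16 mm wide, floor 12 mm above the bench, 28 mm deep
- rack_socket16 (a point): centre of the floor of the middle rack socket, for 16 mm stock: 20 mm wide, floor 12 mm above the bench, 28 mm deep
- rack_socket20 (a point): centre of the floor of the right rack socket, for 20 mm stock: 24 mm wide, floor 12 mm above the bench, 28 mm deep
- hammer: bench hammer, 240 mm long, lying beyond the gauge; leave it alone
- jar: white ceramic pot, 72 mm wide, 85 mm high, at the back left; leave it alone
- bench_block: steel bench block, 75 x 75 x 20 mm, at the back right; leave it alone

How it is judged:
By the outcome, as a careful person would: the job done as asked, in the order asked, and still so for the second after the job is handed in, with the robot touching nothing.
It also fails if it takes over 64 s, if anything falls off the work surface, if the arm or the gripper's body presses on something with over 40 N, if the wrist force passes 120 N, or if a joint passes its speed limit or range.

## Working session

There is one attempt and no reset: what is moved stays moved. The work goes in short steps, Python scripts to look and compute and a shell command to move; the robot and the scene stay as the last step left them, time stands still between calls to the robot, and variables do not carry over. Pictures are saved under pics/ and viewed, at most 12 in all, crops included, and the job is handed in when it is done.

```bash
mkdir -p pics; ls
python3 - <<'E'
from plant import bot, viewer
import cv2, numpy as np
print(bot.get_obs())
for n in ("scene","top"):
    p=viewer.capture(n); cv2.imwrite(f"pics/{n}0.png",p["frame"][:,:,::-1]); print(n,p["fov_y"],p["cx"],p["cy"],p["dist_coeffs"],np.round(p["T"],3).tolist())
    for t in ("rod_a","returns","gauge","jaw_left","jaw_right","rack","returns_front","gauge_mouth","rack_socket12","rack_socket16","rack_socket20","returns_left","returns_right"):
        print(t,[(np.round(d["centre"]).tolist(),round(d["score"],2)) for d in viewer.recognise(t,p)][:4])
E
```

```text
pics
{'time': 0.0, 'joint_positions': array([-1.32999063e+00,  3.42725608e-01,  1.52500061e+00,  1.70874932e-05,
        1.27540542e+00, -1.45999521e-01]), 'dq': array([-0.00014166,  0.00078031,  0.00062657, -0.00060524,  0.00145745,
       -0.00068597]), 'tau': array([ 1.23516391e-03, -4.31244707e+01, -2.44215649e+01,  7.17649539e-02,
        5.59275644e-02, -1.46168359e-04]), 'tool_pos': array([ 197.97558551, -485.80812224,  226.04919681]), 'tcp_rot': array([-3.14007242e+00, -2.40058724e-04,  3.86800052e-01]), 'contact_force': array([-0.56071137, -0.08684955, -0.31607067]), 'moment': array([-0.01357665,  0.0473132 ,  0.04269018]), 'finger_force': 0.0, 'grip_width': 91.98128992648654}
scene 57.94815007720403 282.3781674563453 201.55304365249242 [-0.04367744  0.          0.          0.          0.        ] [[0.873, 0.313, -0.373, 996.141], [0.487, -0.583, 0.65, -645.086], [-0.014, -0.749, -0.662, 689.035], [0.0, 0.0, 0.0, 1.0]]
rod_a [([171.0, 245.0], 0.65), ([210.0, 247.0], 0.53), ([290.0, 142.0], 0.33)]
returns [([191.0, 268.0], 0.73)]
gauge [([261.0, 208.0], 0.88)]
jaw_left [([270
[... 552 characters left out ...]
16], [-1.0, -0.004, 0.002, 25.643], [-0.001, -0.133, -0.991, 1043.827], [0.0, 0.0, 0.0, 1.0]]
rod_a [([413.0, 241.0], 0.51), ([425.0, 217.0], 0.47), ([397.0, 214.0], 0.45)]
returns [([406.0, 226.0], 0.85)]
gauge [([316.0, 213.0], 0.92), ([406.0, 229.0], 0.35)]
jaw_left [([300.0, 206.0], 0.91)]
jaw_right [([319.0, 210.0], 0.66)]
rack [([184.0, 243.0], 0.57)]
returns_front [([404.0, 227.0], 0.56)]
gauge_mouth [([310.0, 214.0], 0.82)]
rack_socket12 [([183.0, 247.0], 0.84)]
rack_socket16 [([183.0, 247.0], 0.84)]
rack_socket20 [([183.0, 247.0], 0.84)]
returns_left [([405.0, 228.0], 0.7), ([396.0, 213.0], 0.41)]
returns_right [([404.0, 229.0], 0.92), ([420.0, 153.0], 0.48), ([296.0, 141.0], 0.16)]
```

Run:
```python
import cv2
a=cv2.imread("pics/top0.png")[120:320,130:470]
cv2.imwrite("pics/topc.png",cv2.resize(a,(800,471),interpolation=cv2.INTER_CUBIC))
```

```text
(no output)
```

View pics/topc.png

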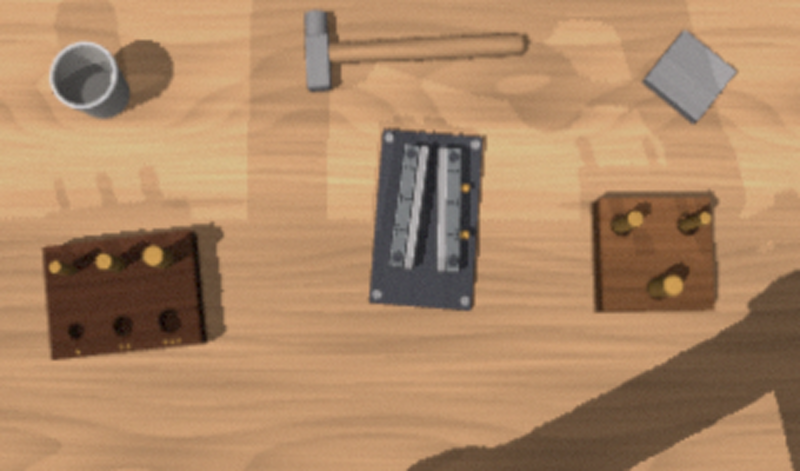

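View pics/scene0.png

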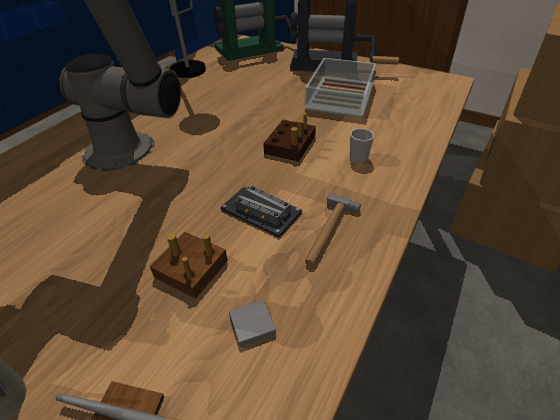

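The crop shows the returns block on the right (front rod top at crop (673,286)), the gauge in the middle with its mouth at the bottom and three rack sockets at lower left, at crop (76,330), (123,326) and (170,321). The scene view agrees.

```bash
cat > h.py <<'E'
import numpy as np, cv2
from scipy.optimize import least_squares
from scipy.spatial.transform import Rotation as R
def cam(p):
    h=p["frame"].shape[0]; f=h/2/np.tan(np.radians(p["fov_y"]/2))
    return np.array([[f,0,p["cx"]],[0,f,p["cy"]],[0,0,1.]]),np.array(p["dist_coeffs"],float),np.array(p["T"],float)
def ray(p,uv,z):
    K,d,T=cam(p); q=cv2.undistortPoints(np.array(uv,float).reshape(-1,1,2),K,d).reshape(-1,2)
    r=np.c_[q,np.ones(len(q))]@T[:3,:3].T; o=T[:3,3]
    return (o+r*((np.asarray(z)-o[2])/r[:,2])[:,None])
def proj(p,X):
    K,d,T=cam(p); Ti=np.linalg.inv(T); return cv2.projectPoints(np.array(X,float),cv2.Rodrigues(Ti[:3,:3])[0],Ti[:3,3],K,d)[0].reshape(-1,2)
def fit(w,m):  # 2D pose x,y,yaw such that R m + t = w
    w=np.array(w)[:,:2]; m=np.array(m,float)
    f=lambda s:(m@np.array([[np.cos(s[2]),np.sin(s[2])],[-np.sin(s[2]),np.cos(s[2])]])+s[:2]-w).ravel()
    r=least_squares(f,[*(w.mean(0)-m.mean(0)),0]); return r.x,np.abs(r.fun).max()
def pt(s,x,y): c,n=np.cos(s[2]),np.sin(s[2]); return np.array([s[0]+c*x-n*y,s[1]+n*x+c*y])
E
python3 - <<'E'
from plant import viewer
from h import *
p=viewer.capture("top"); k=lambda L:[(130+a/2.353,120+b/2.353) for a,b in L]
for n,c,m,z in (("returns",[(602,203),(713,195),(714,311),(601,311),(673,286),(635,218),(705,217)],[(60,60),(60,-60),(-60,-60),(-60,60),(-35,0),(32,36),(32,-36)],[40]*4+[92]*3),
 ("gauge",[(383,129),(485,136),(472,309),(370,302)],[(95,55),(95,-55),(-95,-55),(-95,55)],12),
 ("rack",[(44,248),(190,232),(204,343),(52,357),(76,330),(123,326),(170,321),(55,267),(104,261),(153,256)],[(60,80),(60,-80),(-60,-80),(-60,80),(-32,50),(-32,0),(-32,-50),(32,50),(32,0),(32,-50)],[40]*7+[95]*3)):
    w=ray(p,k(c),z); s,e=fit(w,m); print(n,np.round(s,3),round(e,1),np.round(w[:,:2]).tolist())
E
```

```text
returns [ 5.34466e+02 -2.75546e+02  4.00000e-03] 5.4 [[589.0, -218.0], [598.0, -339.0], [474.0, -335.0], [475.0, -214.0], [499.0, -275.0], [567.0, -238.0], [568.0, -311.0]]
gauge [ 5.75449e+02 -3.41940e+01 -7.50000e-02] 1.2 [[673.0, 14.0], [666.0, -97.0], [478.0, -81.0], [485.0, 28.0]]
rack [4.89726e+02 2.88673e+02 1.16000e-01] 3.2 [[539.0, 374.0], [557.0, 217.0], [441.0, 200.0], [424.0, 361.0], [453.0, 336.0], [457.0, 286.0], [463.0, 236.0], [515.0, 342.0], [522.0, 293.0], [527.0, 243.0]]
```

```bash
cat >> h.py <<'E'
def todo(t,o=None):
    from plant import bot
    o=o or bot.get_obs(); Rm=R.from_euler("xyz",o["tcp_rot"])
    print("pos",np.round(o["tool_pos"],1),"rot",np.round(o["tcp_rot"],3),"shift",np.round(Rm.inv().apply(np.array(t)-o["tool_pos"])/100,4))
E
python3 -m handwheel '0.4 -0.1 0 0 0 0.04 0.2; 0.8 -0.2 0 0 0 0.08 0.2;1 -0.23 0 0 0 0.12 0.2;1 -0.23 0 0 0 0.147 0.2;1 -0.23 0 0 0 0.147 0.2;1 -0.23 0 0 0 0.147 0.2'
python3 -c "
from h import *; todo([430,-275,200])"
```

```text
time: 1.95
tool_pos: [282.1, -427.2, 226.8]
tcp_rot: [3.141, 0.0, -0.071]
contact_force: [0.0, 0.1, 0.4]
grip_width: 57.6
finger_force: 0.0
pos [ 282.1 -427.2  226.8] rot [ 3.141  0.    -0.071] shift [ 1.3678 -1.6233  0.2669]
```

```bash
python3 -m handwheel '0.3 -0.3 0 0 0 0 0;0.6 -0.6 0 0 0 0 0;0.9 -0.9 0 0 0 0 0;1 -1 0 0 0 0 0;1 -1 0 0 0 0 0' >/dev/null
python3 -m handwheel '0.2 -0.3 0.1 0 0 0 0;0.37 -0.62 0.2 0 0 0 0;0.37 -0.62 0.2 0 0 0 0;0.37 -0.62 0.2 0 0 0 0'
python3 - <<'E'
from h import *
from plant import viewer
p=viewer.capture("wrist"); cv2.imwrite("pics/w1.png",p["frame"][:,:,::-1]); print(np.round(p["T"],2).tolist(),p["fov_y"])
print(proj(p,[[499,-275,92]]))
for d in viewer.recognise("rod_a",p): print(d["centre"],d["score"],ray(p,[d["centre"]],65))
E
```

```text
time: 2.7
tool_pos: [430.3, -275.8, 206.2]
tcp_rot: [-3.141, 0.001, -0.071]
contact_force: [0.4, -0.2, -0.5]
grip_width: 45.9
finger_force: 0.0
[[-0.07, -0.96, -0.26, 501.61], [-1.0, 0.07, 0.02, -280.46], [-0.0, 0.26, -0.96, 364.3], [0.0, 0.0, 0.0, 1.0]] 58.19297173993024
[[268.64879089 110.67259326]]
[211.1, 16.2] 0.93 [[ 567.56819354 -238.04304486   65.        ]]
[265.6, 111.2] 0.81 [[ 498.51748735 -272.0932241    65.        ]]
[307.1, 14.3] 0.57 [[ 563.85889321 -307.24171707   65.        ]]
```

View pics/w1.png

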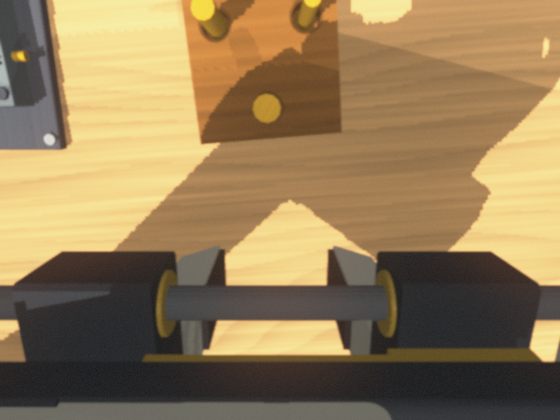

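The wrist view shows the front rod straight below at (266.5,108) with a top about 28 px wide, so it is thick. The two back rods are at (204,9) and (313,0).

Run:
```python
from h import *
from plant import viewer
p=viewer.capture("wrist"); w=ray(p,[[266.5,108.3]],92)[0]; print(w)
todo([w[0],w[1],57])
```

```text
[ 500.60214433 -275.57901899   92.        ]
pos [ 430.  -277.6  207. ] rot [ 3.141 -0.    -0.076] shift [ 0.7016 -0.0753  1.5006]
```

```bash
python3 -m handwheel '0.35 -0.035 0.2 0 0 0 0;0.7 -0.07 0.5 0 0 0 0;0.7 -0.07 0.8 0 0 0 0;0.7 -0.07 0.8 0 0 0 0;0.7 -0.07 0.8 0 0 0 0' >/dev/null
python3 - <<'E'
from h import *
todo([500.6,-275.4,57])
E
```

```text
pos [ 499.6 -274.9  125.5] rot [-3.14   0.004 -0.076] shift [0.0125 0.0059 0.6848]
```

```bash
python3 -m handwheel '0.01 0.005 0.3 0 0 0 0;0.01 0.005 0.6 0 0 0 0;0.01 0.005 0.68 0 0 0 0;0.01 0.005 0.68 0 0 0 0;0.01 0.005 0.68 0 0 0 -1;0.01 0.005 0.68 0 0 0 -1;0.01 0.005 0.68 0 0 0 -1;0.01 0.005 0.68 0 0 0 -1'
python3 -m handwheel '0 0 0 0 0 0 -1;0 0 0 0 0 0 -1;0 0 0 0 0 0 -1;0 0 0 0 0 0 -1'
```

```text
time: 3.93
tool_pos: [502.7, -275.4, 60.4]
tcp_rot: [3.14, -0.002, -0.075]
contact_force: [0.1, -0.8, -0.5]
grip_width: 24.1
finger_force: 0.0
time: 4.27
tool_pos: [502.7, -275.0, 59.9]
tcp_rot: [3.141, -0.002, -0.075]
contact_force: [-1.1, 0.7, 7.1]
grip_width: 19.1
finger_force: 30.0
```

```bash
python3 -m handwheel '0 0 -0.2 0 0 0 -1;0 0 -0.45 0 0 0 -1;0 0 -0.6 0 0 0 -1;0 0 -0.6 0 0 0 -1;0 0 -0.6 0 0 0 -1;0 0 -0.6 0 0 0 -1'
python3 - <<'E'
from h import *
from plant import bot
g=[575.45,-34.2,-.075]; m=pt(g,-82,0); print(m); todo([*m,120])
E
```

```text
time: 4.77
tool_pos: [501.3, -274.2, 117.4]
tcp_rot: [-3.14, 0.002, -0.075]
contact_force: [0.5, -1.0, -2.6]
grip_width: 19.1
finger_force: 30.0
[493.68051691 -28.055764  ]
pos [ 501.3 -274.2  117.4] rot [-3.14e+00  2.00e-03 -7.50e-02] shift [-0.2603 -2.4489 -0.0228]
```

```bash
python3 -m handwheel '-0.05 -0.3 0 0 0 0 -1;-0.1 -0.6 0 0 0 0 -1;-0.15 -0.95 0 0 0 0 -1;-0.15 -1 0 0 0 0 -1' >/dev/null
python3 -m handwheel '-0.03 -0.35 0 0 0 0 -1;-0.07 -0.75 0 0 0 0 -1;-0.11 -1 0 0 0 0 -1;-0.11 -1 0 0 0 0 -1' >/dev/null
python3 -m handwheel '0 -0.3 0 0 0 0 -1;0 -0.45 0 0 0 0 -1;0 -0.45 0 0 0 0 -1;0 -0.45 0 0 0 0 -1'
python3 - <<'E'
from h import *
from plant import viewer
p=viewer.capture("wrist"); cv2.imwrite("pics/w2.png",p["frame"][:,:,::-1])
g=[575.45,-34.2,-.075]
print(proj(p,[[*pt(g,x,y),12] for x in(-95,95) for y in (55,-55)]))
todo([*pt(g,-82,0),120])
E
```

```text
time: 5.77
tool_pos: [494.1, -28.3, 117.7]
tcp_rot: [3.141, 0.002, -0.073]
contact_force: [0.6, -0.2, -2.4]
grip_width: 19.4
finger_force: 30.0
[[201.37816244 225.89068621]
 [351.26634618 226.1499161 ]
 [185.64275019 -74.81589356]
 [368.29242089 -74.440698  ]]
pos [494.2 -29.  117.9] rot [ 3.141e+00  1.000e-03 -7.400e-02] shift [-0.0059 -0.0087 -0.0208]
```

View pics/w2.png

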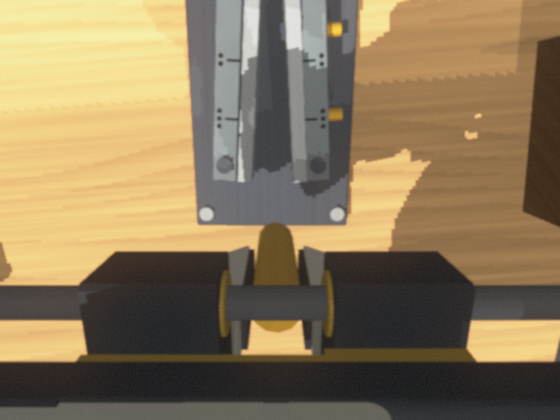

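The view shows the gauge ahead with its front corners at (198,224) and (350,224). The 20 mm lines are near row 119 and the 16 mm lines near row 60, with the slot mouth around row 180 between columns 245 and 297. The rod hangs between the fingers at about (277,280).

Run:
```python
from h import *
from plant import viewer
p=viewer.capture("wrist"); f=p["frame"]
cv2.imwrite("pics/w2c.png",cv2.resize(f[0:230,180:380],(696,800)[::1] if 0 else (520,598),interpolation=cv2.INTER_CUBIC)[:,:,::-1])
g=f.mean(2)
for r in (170,140,119,90,60,20): print(r,np.round(g[r,195:360:2]).astype(int).tolist())
```

```text
170 [114, 115, 114, 115, 112, 113, 112, 113, 120, 151, 151, 122, 108, 109, 110, 111, 113, 117, 131, 145, 113, 169, 210, 194, 134, 119, 118, 115, 95, 84, 79, 85, 105, 109, 111, 110, 90, 71, 70, 72, 77, 81, 97, 111, 109, 111, 107, 105, 107, 116, 121, 118, 118, 119, 115, 100, 90, 88, 72, 66, 65, 68, 66, 70, 78, 91, 86, 70, 68, 67, 70, 70, 72, 68, 70, 67, 75, 101, 119, 167, 173, 175, 174]
140 [114, 111, 112, 112, 113, 112, 111, 110, 124, 162, 174, 175, 171, 165, 157, 156, 155, 152, 155, 154, 131, 123, 200, 201, 140, 120, 118, 119, 111, 82, 73, 69, 71, 69, 69, 68, 65, 67, 69, 67, 65, 64, 65, 66, 69, 65, 69, 86, 130, 142, 144, 141, 143, 141, 131, 106, 108, 106, 105, 107, 105, 105, 107, 107, 105, 104, 90, 68, 66, 67, 68, 68, 68, 67, 67, 67, 65, 84, 113, 122, 119, 119, 120]
119 [112, 113, 112, 112, 113, 109, 110, 109, 113, 139, 136, 85, 92, 140, 133, 96, 88, 85, 84, 88, 92, 100, 167, 139, 122, 124, 130, 137, 142, 113, 77, 68, 69, 69, 67, 69, 67, 67, 67, 69, 67, 64, 67, 67, 69, 66, 71, 111, 140, 145, 145, 144, 142, 139, 113, 68, 64, 65, 62, 62, 75, 101, 92, 55, 70, 104, 108, 105, 105, 103, 10
[... 520 characters left out ...]
57, 131, 90, 86, 91, 96, 98, 93, 100, 178, 209, 201, 140, 124, 124, 123, 105, 88, 80, 78, 78, 78, 75, 69, 69, 69, 70, 68, 70, 66, 72, 86, 131, 144, 144, 144, 144, 146, 145, 110, 77, 76, 87, 98, 97, 111, 165, 172, 163, 165, 169, 136, 86, 79, 79, 80, 79, 82, 80, 78, 80, 83, 78, 80, 77, 94, 131, 135, 134]
20 [114, 112, 111, 109, 110, 108, 109, 110, 107, 118, 154, 160, 160, 160, 160, 160, 160, 159, 159, 160, 161, 160, 135, 118, 193, 217, 224, 225, 224, 225, 222, 165, 92, 81, 81, 74, 70, 72, 71, 71, 72, 72, 72, 81, 133, 212, 223, 224, 224, 224, 225, 222, 180, 151, 163, 160, 161, 159, 161, 159, 163, 159, 160, 159, 149, 105, 81, 83, 82, 80, 81, 85, 88, 98, 99, 92, 109, 120, 119, 115, 113, 145, 191]
```

View pics/w2c.png

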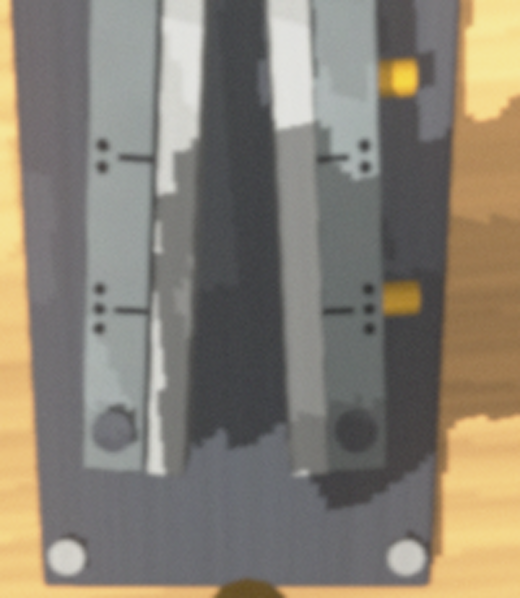

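Run:
```python
from h import *
from plant import viewer,bot
p=viewer.capture("wrist")
for r,a,b in((140,252,288.5),(119,254,287.5),(90,254.5,286),(60,256,284.5),(20,258.5,282)):
    for z in (12,42):
        w=ray(p,[[a,r],[b,r]],z)[:,:2]; print(r,z,w.round(1).tolist(),np.linalg.norm(w[0]-w[1]).round(2))
c=ray(p,[[198,224],[350,224],[186,0.],[359,0.]],12)[:,:2]; print(c.round(1).tolist())
yaw=np.arctan2((c[2]+c[3]-c[0]-c[1])[1],(c[2]+c[3]-c[0]-c[1])[0]); print(yaw)
# lines on jaws z=42: 20 line / 16 line
print(ray(p,[[229,119],[310,119],[232,60.5],[307,60.5]],42)[:,:2].round(1).tolist())
o=ray(p,[[274,224]],12)[0]; print(o, bot.get_obs()["tool_pos"])
# rod bottom axis seen
```

```text
140 12 [[544.4, -15.9], [542.5, -41.1]] 25.23
140 42 [[546.8, -18.0], [545.1, -40.3]] 22.36
119 12 [[558.3, -18.6], [556.6, -41.4]] 22.82
119 42 [[559.2, -20.4], [557.6, -40.5]] 20.23
90 12 [[577.1, -20.6], [575.5, -41.6]] 21.05
90 42 [[575.8, -22.2], [574.4, -40.8]] 18.66
60 12 [[595.7, -23.3], [594.3, -41.9]] 18.68
60 42 [[592.3, -24.5], [591.1, -41.0]] 16.56
20 12 [[619.5, -27.0], [618.3, -42.0]] 15.01
20 42 [[613.3, -27.8], [612.3, -41.1]] 13.31
[[486.8, 29.2], [478.4, -82.1], [634.4, 17.6], [626.2, -91.3]]
-0.07014474548782658
[[560.3, -5.3], [556.6, -54.1], [593.1, -10.6], [589.8, -54.1]]
[482.58729416 -26.44823109  12.        ] [494.35831283 -29.48741752 118.21098413]
```

Run:
```python
from h import *
from plant import viewer,bot
p=viewer.capture("wrist"); f=p["frame"]
P=[]
for i in range(8): viewer.capture("wrist") if i<6 else 0; P.append(bot.get_obs()["tool_pos"])
t=np.mean(P,0); print(t,np.std(P,0))
for z in (72,130,150): print(z,proj(p,[[t[0],t[1],z]]))
for r in (228,235,242): print(r,f[r,250:304,0].tolist(),)
```

```text
[494.46450132 -29.07395514 118.637685  ] [0.01635374 0.23827732 0.08060218]
72 [[276.21201394 235.51330812]]
130 [[276.30207807 280.64304197]]
150 [[276.34971587 304.51906609]]
228 [230, 229, 229, 230, 230, 230, 230, 230, 230, 230, 227, 220, 198, 162, 128, 110, 104, 105, 103, 102, 100, 99, 102, 102, 99, 101, 99, 104, 103, 103, 101, 103, 103, 101, 100, 104, 112, 133, 168, 204, 222, 228, 229, 230, 230, 231, 230, 230, 229, 229, 230, 229, 229, 230]
235 [231, 231, 232, 232, 232, 233, 232, 230, 217, 181, 141, 119, 115, 107, 106, 105, 104, 103, 104, 102, 99, 101, 102, 100, 102, 102, 103, 104, 102, 102, 103, 102, 104, 104, 101, 101, 98, 100, 99, 100, 112, 150, 205, 230, 237, 238, 238, 238, 238, 238, 238, 238, 238, 238]
242 [235, 236, 236, 236, 236, 236, 233, 221, 185, 142, 115, 106, 104, 104, 105, 103, 103, 104, 103, 103, 101, 102, 99, 103, 99, 101, 101, 103, 104, 103, 105, 103, 105, 103, 104, 102, 102, 99, 98, 101, 99, 102, 135, 189, 226, 236, 239, 238, 238, 239, 239, 239, 238, 239]
```

```bash
python3 -m handwheel '0 -0.037 0.2 0 0 0 -1;0 -0.037 0.4 0 0 0 -1;0 -0.037 0.5 0 0 0 -1;0 -0.037 0.54 0 0 0 -1;0 -0.037 0.555 0 0 0 -1;0 -0.037 0.555 0 0 0 -1;0 -0.037 0.555 0 0 0 -1'
python3 - <<'E'
from h import *
from plant import viewer,bot
p=viewer.capture("wrist"); f=p["frame"]; cv2.imwrite("pics/w3.png",cv2.resize(f[0:300,160:400],(600,750) if 0 else (480,600),interpolation=cv2.INTER_CUBIC)[:,:,::-1]); o=bot.get_obs(); print(o["tool_pos"],o["contact_force"])
E
```

```text
time: 6.85
tool_pos: [495.4, -25.0, 64.0]
tcp_rot: [3.141, -0.001, -0.075]
contact_force: [1.1, -0.6, -1.9]
grip_width: 19.4
finger_force: 30.0
[495.39448979 -24.99715039  64.03483142] [ 0.91581647  0.47672631 -1.64845179]
```

View pics/w3.png

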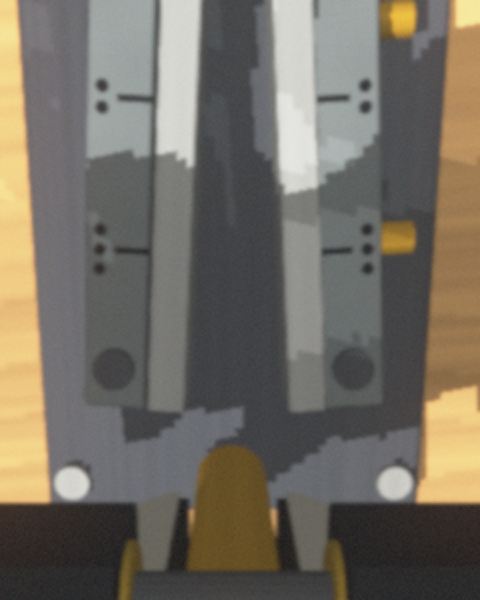

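The rod stands in front of the mouth. Its lower end is at crop column 232, and the slot middle at the mouth is about 237, so the rod is slightly left of the line.

Run:
```python
from h import *
from plant import viewer,bot
p=viewer.capture("wrist"); f=p["frame"].mean(2); o=bot.get_obs()["tool_pos"]
print(proj(p,[[*o[:2],16],[o[0]+9.5,o[1],16]]))
M=[]
for r in (195,180,165,145,120,100,80,60,40,20):
    # darkest central run: walk from centre outward to strong gradient
    l=f[r]; c=276; g=np.gradient(cv2.GaussianBlur(l[None],(0,0),1.0)[0])
    a=240+np.argmin(g[240:268]); b=284+np.argmax(g[284:312]); w=ray(p,[[a,r],[b,r]],12)[:,:2]; m=w.mean(0); M.append(m); print(r,a,b,m.round(1),np.linalg.norm(w[0]-w[1]).round(1))
for r in (226,230,234): 
    g=np.gradient(p["frame"][r,:,2].astype(float)); print(r,p["frame"][r,250:302,2].tolist())
```

```text
[[276.87192267 234.92679684]
 [275.63505081 219.1889957 ]]
195 252 304 [517.9 -27.3] 29.7
180 252 304 [526.6 -27.9] 29.4
165 253 303 [535.1 -28.6] 28.0
145 254 302 [546.2 -29.4] 26.5
120 255 301 [559.6 -30.4] 25.0
100 256 300 [570.  -31.1] 23.6
80 257 299 [580.1 -31.9] 22.2
60 258 298 [590.  -32.6] 20.9
40 259 297 [599.6 -33.3] 19.6
20 259 297 [609. -34.] 19.3
226 [117, 117, 115, 117, 116, 116, 117, 114, 119, 113, 114, 116, 112, 99, 79, 60, 42, 39, 37, 36, 36, 36, 40, 41, 37, 38, 36, 35, 39, 41, 34, 40, 36, 40, 41, 46, 55, 59, 67, 69, 66, 69, 70, 69, 68, 70, 72, 66, 68, 69, 67, 69]
230 [119, 115, 115, 115, 115, 115, 116, 118, 112, 105, 92, 76, 57, 43, 37, 39, 36, 36, 32, 39, 39, 37, 39, 38, 33, 34, 33, 36, 35, 42, 36, 41, 33, 34, 36, 41, 37, 38, 41, 46, 58, 65, 66, 69, 69, 68, 65, 68, 67, 69, 68, 68]
234 [114, 115, 116, 116, 113, 114, 115, 112, 102, 80, 59, 44, 43, 41, 38, 36, 40, 41, 38, 38, 42, 37, 39, 36, 40, 38, 38, 38, 35, 37, 36, 38, 32, 41, 43, 39, 32, 34, 38, 37, 44, 50, 61, 65, 67, 66, 66, 70, 68, 70, 66, 67]
```

```bash
python3 -m handwheel '0 0.012 0 0 0 0 -1;0.08 0.012 0 0 0 0 -1;0.16 0.012 0 0 0 0 -1;0.24 0.012 0 0 0 0 -1;0.30 0.012 0 0 0 0 -1;0.30 0.012 0 0 0 0 -1'
```

```text
time: 7.45
tool_pos: [526.4, -28.5, 63.3]
tcp_rot: [3.141, -0.002, -0.075]
contact_force: [0.2, -0.5, -2.2]
grip_width: 19.3
finger_force: 30.0
```

```bash
python3 -m handwheel '0.04 0 0 0 0 0 -1;0.08 0 0 0 0 0 -1;0.12 0 0 0 0 0 -1;0.12 0 0 0 0 0 -1'
```

```text
time: 7.78
tool_pos: [537.4, -29.3, 63.3]
tcp_rot: [3.141, -0.001, -0.075]
contact_force: [0.5, 0.3, -2.1]
grip_width: 19.4
finger_force: 30.0
```

```bash
python3 -m handwheel '0.02 0 0 0 0 0 -1;0.04 0 0 0 0 0 -1;0.04 0 0 0 0 0 -1' | grep -E 'pos|force'; python3 -m handwheel '0.02 0 0 0 0 0 -1;0.02 0 0 0 0 0 -1' | grep -E 'pos|force'; python3 -m handwheel '0.02 0 0 0 0 0 -1;0.02 0 0 0 0 0 -1' | grep -E 'pos|force'
```

```text
tool_pos: [540.9, -29.5, 63.3]
contact_force: [-0.6, 1.1, -2.4]
finger_force: 30.0
tool_pos: [542.8, -29.7, 63.3]
contact_force: [-0.0, 0.2, -2.6]
finger_force: 30.0
tool_pos: [544.9, -29.8, 63.3]
contact_force: [0.4, 0.6, -1.8]
finger_force: 30.0
```

```bash
for i in 1; do python3 -m handwheel '0.015 0 0 0 0 0 -1;0.015 0 0 0 0 0 -1' | grep -E 'pos|force'; python3 -m handwheel '0.015 0 0 0 0 0 -1;0.015 0 0 0 0 0 -1' | grep -E 'pos|force'; done
```

```text
tool_pos: [546.3, -29.9, 63.2]
contact_force: [-0.5, 0.0, -3.3]
finger_force: 30.0
tool_pos: [547.8, -30.0, 63.2]
contact_force: [0.3, -0.6, -1.9]
finger_force: 30.0
```

```bash
python3 -m handwheel '0.015 0 0 0 0 0 -1;0.015 0 0 0 0 0 -1' | grep -E 'pos|contact'; python3 -m handwheel '0.015 0 0 0 0 0 -1;0.015 0 0 0 0 0 -1' | grep -E 'pos|contact'
```

```text
tool_pos: [549.3, -30.2, 63.2]
contact_force: [-0.7, 0.5, -2.8]
tool_pos: [550.8, -30.3, 63.2]
contact_force: [0.2, -0.1, -1.8]
```

```bash
python3 -m handwheel '0.015 0 0 0 0 0 -1;0.015 0 0 0 0 0 -1' | grep -E 'pos|contact'
```

```text
tool_pos: [552.3, -30.4, 63.2]
contact_force: [0.0, -0.5, -1.8]
```

```bash
python3 -m handwheel '0.01 0 0 0 0 0 -1;0.01 0 0 0 0 0 -1' | grep -E 'pos|contact'; python3 -m handwheel '0.01 0 0 0 0 0 -1;0.01 0 0 0 0 0 -1' | grep -E 'pos|contact'
```

```text
tool_pos: [553.2, -30.4, 63.2]
contact_force: [1.2, 0.7, -2.7]
tool_pos: [554.2, -30.5, 63.2]
contact_force: [0.5, -0.5, -2.1]
```

```bash
python3 -m handwheel '0.01 0 0 0 0 0 -1;0.01 0 0 0 0 0 -1' | grep -E 'pos|contact'
```

```text
tool_pos: [555.2, -30.6, 63.2]
contact_force: [-1.0, -0.6, -1.9]
```

```bash
python3 -m handwheel '0.01 0 0 0 0 0 -1;0.01 0 0 0 0 0 -1' | grep -E 'pos|contact'
```

```text
tool_pos: [556.2, -30.7, 63.2]
contact_force: [-0.2, -0.1, -2.4]
```

```bash
python3 -m handwheel '0.01 0 0 0 0 0 -1;0.01 0 0 0 0 0 -1' | grep -E 'pos|contact'
```

```text
tool_pos: [557.2, -30.7, 63.2]
contact_force: [-0.9, 0.2, -2.7]
```

```bash
python3 -m handwheel '0.01 0 0 0 0 0 -1;0.01 0 0 0 0 0 -1' | grep -E 'pos|contact'
```

```text
tool_pos: [558.2, -30.8, 63.2]
contact_force: [-0.2, -0.2, -0.9]
```

```bash
python3 -m handwheel '0.01 0 0 0 0 0 -1;0.01 0 0 0 0 0 -1' | grep -E 'pos|contact'
```

```text
tool_pos: [559.2, -30.9, 63.2]
contact_force: [0.9, -0.1, -1.9]
```

```bash
python3 -m handwheel '0.01 0 0 0 0 0 -1;0.01 0 0 0 0 0 -1' | grep -E 'pos|contact'
```

```text
tool_pos: [560.2, -31.0, 63.2]
contact_force: [0.5, -0.2, -1.5]
```

```bash
python3 -m handwheel '0.01 0 0 0 0 0 -1;0.01 0 0 0 0 0 -1' | grep -E 'pos|contact'
```

```text
tool_pos: [561.2, -31.0, 63.2]
contact_force: [0.2, -1.1, -2.2]
```

```bash
python3 -m handwheel '0.01 0 0 0 0 0 -1;0.01 0 0 0 0 0 -1' | grep -E 'pos|contact'
```

```text
tool_pos: [562.2, -31.1, 63.2]
contact_force: [-0.7, -0.6, -2.2]
```

```bash
python3 -m handwheel '0.01 0 0 0 0 0 -1;0.01 0 0 0 0 0 -1' | grep -E 'pos|contact'
```

```text
tool_pos: [563.2, -31.2, 63.2]
contact_force: [-0.2, -0.0, -2.2]
```

```bash
python3 -m handwheel '0.01 0 0 0 0 0 -1;0.01 0 0 0 0 0 -1' | grep -E 'pos|contact'
```

```text
tool_pos: [564.2, -31.3, 63.2]
contact_force: [0.1, -0.2, -1.9]
```

```bash
python3 -m handwheel '0.01 0 0 0 0 0 -1;0.01 0 0 0 0 0 -1' | grep -E 'pos|contact'
```

```text
tool_pos: [565.1, -31.3, 63.2]
contact_force: [-0.0, 0.3, -2.5]
```

```bash
python3 -m handwheel '0.01 0 0 0 0 0 -1;0.01 0 0 0 0 0 -1' | grep -E 'pos|contact'
```

```text
tool_pos: [566.2, -31.4, 63.2]
contact_force: [-0.8, -0.4, -2.3]
```

```bash
python3 -m handwheel '0.01 0 0 0 0 0 -1;0.01 0 0 0 0 0 -1' | grep -E 'pos|contact'
```

```text
tool_pos: [567.1, -31.5, 63.2]
contact_force: [0.0, 0.4, -2.0]
```

```bash
python3 -m handwheel '0.01 0 0 0 0 0 -1;0.01 0 0 0 0 0 -1' | grep -E 'pos|contact'
```

```text
tool_pos: [568.1, -31.6, 63.2]
contact_force: [0.7, -0.7, -2.6]
```

```bash
python3 -m handwheel '0.01 0 0 0 0 0 -1;0.01 0 0 0 0 0 -1' | grep -E 'pos|contact'
```

```text
tool_pos: [569.1, -31.7, 63.2]
contact_force: [-0.5, -0.1, -1.8]
```

```bash
python3 -m handwheel '0.01 0 0 0 0 0 -1;0.01 0 0 0 0 0 -1' | grep -E 'pos|contact'
```

```text
tool_pos: [570.0, -31.8, 63.2]
contact_force: [-0.5, -1.7, -2.5]
```

```bash
python3 -m handwheel '0.01 0 0 0 0 0 -1;0.01 0 0 0 0 0 -1' | grep -E 'pos|contact'
```

```text
tool_pos: [571.0, -31.9, 63.2]
contact_force: [-0.3, -1.8, -1.8]
```

```bash
python3 -m handwheel '0.005 0.004 0 0 0 0 -1;0.005 0.004 0 0 0 0 -1;0.005 0.004 0 0 0 0 -1' | grep -E 'pos|contact'
```

```text
tool_pos: [571.3, -32.0, 63.2]
contact_force: [-2.3, -0.0, -1.3]
```

```bash
python3 -m handwheel '0.005 0 0 0 0 0 -1;0.005 0 0 0 0 0 -1' | grep -E 'pos|contact'
```

```text
tool_pos: [571.7, -32.0, 63.1]
contact_force: [-2.3, 0.7, -1.6]
```

```bash
python3 -m handwheel '0.005 0 0 0 0 0 -1;0.005 0 0 0 0 0 -1;0.005 0 0 0 0 0 -1' | grep -E 'pos|contact'
```

```text
tool_pos: [572.1, -32.1, 63.1]
contact_force: [-2.5, 1.3, -1.0]
```

```bash
python3 -m handwheel '0.005 0 0 0 0 0 -1;0.005 0 0 0 0 0 -1;0.005 0 0 0 0 0 -1' | grep -E 'pos|contact'
```

```text
tool_pos: [572.5, -32.1, 63.0]
contact_force: [-4.8, 1.4, -1.6]
```

```bash
python3 -m handwheel '0.004 -0.001 0 0 0 0 -1;0.004 -0.001 0 0 0 0 -1;0.004 -0.001 0 0 0 0 -1' | grep -E 'pos|contact'
```

```text
tool_pos: [572.9, -32.1, 63.0]
contact_force: [-5.6, 1.6, -1.6]
```

```bash
python3 -m handwheel '0 0 0 0 0 0 -1;0 0 0 0 0 0 -1' | grep -E 'pos|contact'
```

```text
tool_pos: [572.9, -32.2, 63.0]
contact_force: [-5.0, 1.7, -2.1]
```

```bash
python3 -m handwheel '0.005 -0.002 0 0 0 0 -1;0.005 -0.002 0 0 0 0 -1;0.005 -0.002 0 0 0 0 -1' | grep -E 'pos|contact'
```

```text
tool_pos: [573.2, -32.1, 63.0]
contact_force: [-5.2, 1.0, -0.5]
```

```bash
python3 -m handwheel '0 0 0 0 0 0 -1;0 0 0 0 0 0 -1' | grep -E 'pos|contact'
```

```text
tool_pos: [573.2, -32.1, 63.0]
contact_force: [-5.2, 0.8, -1.4]
```

```bash
python3 -m handwheel '0.006 0 0 0 0 0 -1;0.006 0 0 0 0 0 -1;0.006 0 0 0 0 0 -1' | grep -E 'pos|contact'
```

```text
tool_pos: [573.5, -32.1, 63.0]
contact_force: [-6.9, 0.9, -1.0]
```

```bash
python3 -m handwheel '0 0 0 0 0 0 -1;0 0 0 0 0 0 -1' | grep -E 'pos|contact'
```

```text
tool_pos: [573.5, -32.1, 63.0]
contact_force: [-6.3, 1.0, -0.5]
```

```bash
python3 -m handwheel '0.003 0 0 0 0 0 -1;0.003 0 0 0 0 0 -1;0.003 0 0 0 0 0 -1;0.003 0 0 0 0 0 -1;0.003 0 0 0 0 0 -1;0.003 0 0 0 0 0 -1;0.003 0 0 0 0 0 -1;0.003 0 0 0 0 0 -1'
python3 - <<'E'
from h import *
from plant import viewer
p=viewer.capture("wrist"); f=p["frame"]; cv2.imwrite("pics/w4.png",cv2.resize(f[60:340,140:420],(600,600),interpolation=cv2.INTER_CUBIC)[:,:,::-1])
E
```

```text
time: 15.2
tool_pos: [573.6, -32.2, 62.9]
tcp_rot: [3.141, 0.003, -0.075]
contact_force: [-6.7, 1.3, -0.6]
grip_width: 19.2
finger_force: 30.0
```

View pics/w4.png

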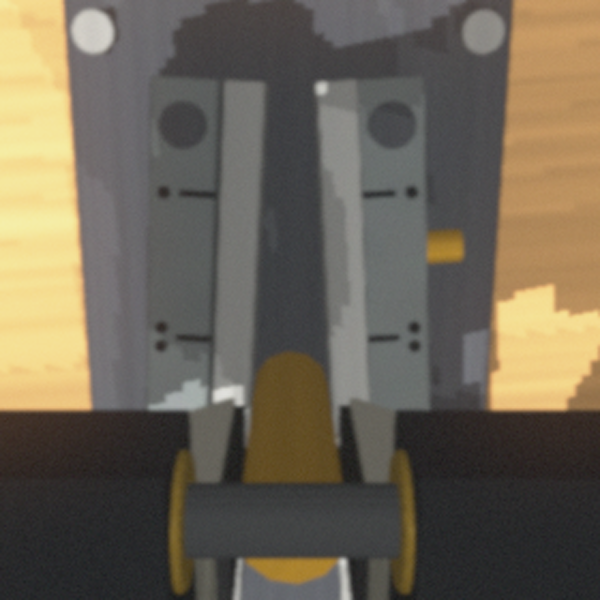

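The rod is wedged with its lower front edge at crop row 352, just before the two-dot line (row 338). Its axis is therefore about 14 mm past the three-dot line, within the +16 mm allowance. The grip width of 19.3 mm also fits 20 mm stock.

```bash
python3 -m handwheel '-0.06 0 0 0 0 0 -1;-0.15 0 0 0 0 0 -1;-0.15 0 -0.1 0 0 0 -1;-0.15 0 -0.4 0 0 0 -1;-0.3 0 -0.65 0 0 0 -1;-0.6 0 -0.65 0 0 0 -1;-0.95 0 -0.65 0 0 0 -1;-0.95 0 -0.65 0 0 0 -1'
python3 -m handwheel '-0.3 -0.3 0 0 0 0 -1;-0.6 -0.7 0 0 0 0 -1;-0.85 -1 0 0 0 0 -1;-0.85 -1 0 0 0 0 -1'
python3 -m handwheel '0 -0.4 0 0 0 0 -1;0 -0.8 0 0 0 0 -1;0 -1 0 0 0 0 -1;0 -1 0 0 0 0 -1'
python3 -c "
from h import *; todo([405,236,125])"
```

```text
time: 15.92
tool_pos: [473.6, -23.9, 128.3]
tcp_rot: [-3.141, 0.006, -0.075]
contact_force: [-0.4, 1.2, -3.1]
grip_width: 19.3
finger_force: 30.0
time: 16.25
tool_pos: [399.6, 84.5, 129.0]
tcp_rot: [-3.14, 0.001, -0.073]
contact_force: [-1.2, 0.1, -1.8]
grip_width: 19.4
finger_force: 30.0
time: 16.58
tool_pos: [412.1, 184.6, 129.6]
tcp_rot: [-3.139, -0.005, -0.072]
contact_force: [-0.2, -0.8, -1.8]
grip_width: 19.3
finger_force: 30.0
pos [412.1 184.6 129.6] rot [-3.139 -0.005 -0.072] shift [-0.1078 -0.5079  0.0466]
```

```bash
python3 -m handwheel '-0.1 -0.3 0 0 0 0 -1;-0.1 -0.5 0 0 0 0 -1;-0.1 -0.5 0 0 0 0 -1;-0.1 -0.5 0 0 0 0 -1'
python3 - <<'E'
from h import *
from plant import viewer,bot
p=viewer.capture("wrist"); f=p["frame"]; cv2.imwrite("pics/w5.png",f[:,:,::-1]); print(bot.get_obs()["tool_pos"],proj(p,[[463.5,235.5,40]]))
E
```

```text
time: 16.92
tool_pos: [404.9, 232.0, 128.9]
tcp_rot: [-3.141, -0.002, -0.073]
contact_force: [-0.7, -0.8, -2.5]
grip_width: 19.5
finger_force: 30.0
[404.67939663 231.22848368 128.70903941] [[264.74474196 128.17215379]]
```

View pics/w5.png

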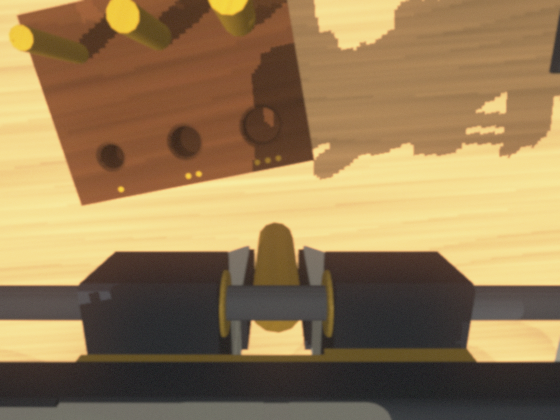

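The view shows the three-dot socket at (262,125) with a rim about 40 px wide, and the other two at (185,142) and (111,157). The rod's lower front edge is at row 224, as before, so it hasn't slipped in the grip.

Run:
```python
from h import *
from plant import viewer,bot
p=viewer.capture("wrist"); f=p["frame"]; o=bot.get_obs()["tool_pos"]; g=cv2.GaussianBlur(f,(0,0),1).astype(int)
C=[[111,157],[185,142],[262,125]]
w=ray(p,C,40); print(w.round(1).tolist()); s,e=fit(w,[(-32,50),(-32,0),(-32,-50)]); print(s,e,pt(s,-32,-50))
# predicted rim and predicted rod lower front edge vs image
c=pt(s,-32,-50); a=np.linspace(0,2*np.pi,8,endpoint=False)
rim=proj(p,[[c[0]+12*np.cos(t),c[1]+12*np.sin(t),40] for t in a]); print(rim.round(1).tolist())
zb=o[2]-48; print(zb,proj(p,[[o[0]+10*np.cos(t),o[1]+10*np.sin(t),zb] for t in a]).round(1).tolist())
col=275; print("rodcol",f[214:232,col].tolist())
for r in (228,236,244): print(r,f[r,252:300,2].tolist())
q=cv2.resize(f[95:160,230:300],(560,520),interpolation=cv2.INTER_CUBIC)[:,:,::-1].copy()
for x,y in rim: cv2.circle(q,(int((x-230+.5)*8),int((y-95+.5)*8)),3,(0,255,0),-1)
cv2.imwrite("pics/w5c.png",q); todo([*c,130])
```

```text
[[452.3, 336.5, 40.0], [458.3, 286.9, 40.0], [465.3, 236.3, 40.0]]
[4.90368349e+02 2.90670652e+02 1.29196742e-01] 0.6921306717677282 [465.07692731 236.96456312]
[[259.3, 106.1], [246.5, 112.8], [242.3, 126.9], [249.0, 139.9], [262.5, 144.4], [275.2, 137.9], [279.7, 124.0], [273.2, 110.8]]
80.56190564133368 [[276.4, 218.4], [264.5, 224.2], [260.4, 236.2], [266.5, 247.3], [278.9, 251.1], [290.7, 245.6], [295.0, 233.8], [289.1, 222.4]]
rodcol [[243, 213, 138], [243, 213, 137], [243, 213, 137], [244, 215, 141], [244, 217, 141], [245, 218, 142], [245, 219, 145], [241, 207, 131], [218, 168, 103], [164, 122, 68], [135, 99, 53], [129, 95, 48], [127, 94, 46], [124, 92, 46], [129, 95, 45], [127, 95, 46], [125, 94, 42], [126, 92, 44]]
228 [146, 144, 146, 144, 146, 146, 143, 145, 141, 130, 114, 89, 66, 44, 45, 47, 43, 45, 47, 41, 44, 43, 43, 45, 47, 50, 43, 44, 41, 44, 43, 42, 48, 50, 53, 71, 96, 119, 136, 144, 144, 144, 147, 144, 141, 145, 146, 146]
236 [153, 149, 152, 148, 150, 144, 123, 92, 61, 48, 45, 48, 39, 49, 41, 47, 45, 44, 46, 45, 46, 41, 43, 45, 44, 48, 44, 45, 45, 44, 50, 47, 44, 44, 43, 41, 42, 43, 49, 72, 105, 132, 146, 150, 149, 149, 151, 149]
244 [144, 144, 143, 142, 137, 116, 86, 58, 45, 46, 43, 45, 44, 45, 47, 44, 47, 44, 42, 43, 42, 43, 47, 45, 43, 38, 47, 42, 48, 42, 44, 45, 37, 43, 40, 44, 42, 46, 42, 41, 55, 85, 117, 135, 142, 144, 141, 144]
pos [404.5 230.8 128.6] rot [ 3.142e+00 -1.000e-03 -7.500e-02] shift [ 0.5995 -0.1067 -0.0138]
```

View pics/w5c.png

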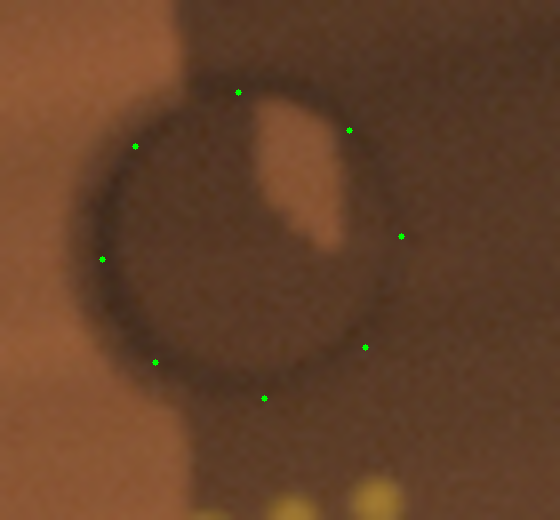

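```bash
python3 -m handwheel '0.3 -0.05 0 0 0 0 -1;0.627 -0.1 0 0 0 0 -1;0.627 -0.1 0.2 0 0 0 -1;0.627 -0.1 0.36 0 0 0 -1;0.627 -0.1 0.36 0 0 0 -1;0.627 -0.1 0.36 0 0 0 -1'
python3 - <<'E'
from h import *
from plant import viewer,bot
p=viewer.capture("wrist"); f=p["frame"]; cv2.imwrite("pics/w6.png",cv2.resize(f[180:340,200:350],(562,600),interpolation=cv2.INTER_CUBIC)[:,:,::-1]); print(bot.get_obs()["tool_pos"])
E
```

```text
time: 17.52
tool_pos: [467.0, 235.5, 91.8]
tcp_rot: [3.141, 0.002, -0.076]
contact_force: [0.2, 0.2, -1.2]
grip_width: 19.3
finger_force: 30.0
[467.56453261 235.99140597  92.69737398]
```

View pics/w6.png

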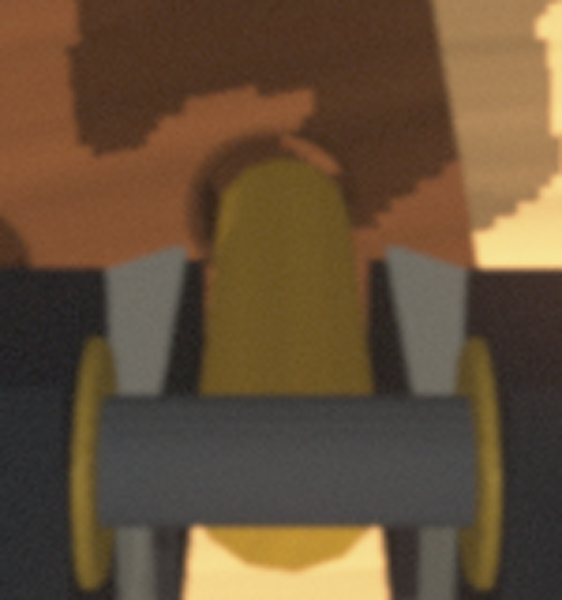

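The rod's lower end (crop columns 217–352) sits over the socket with the rim at columns 193–357, so it is about 1.3 mm too far right. It is well placed fore and aft.

```bash
python3 -m handwheel '0 -0.012 0 0 0 0 -1;0 -0.012 0.05 0 0 0 -1;0 -0.012 0.1 0 0 0 -1;0 -0.012 0.1 0 0 0 -1' | grep -E 'pos|contact'
```

```text
tool_pos: [466.9, 237.7, 81.6]
contact_force: [-0.1, -0.4, -2.6]
```

Entered without contact: the lower end is about 6 mm below the rim.

```bash
python3 -m handwheel '0 0 0.06 0 0 0 -1;0 0 0.12 0 0 0 -1;0 0 0.18 0 0 0 -1;0 0 0.18 0 0 0 -1' | grep -E 'pos|contact'
```

```text
tool_pos: [466.4, 237.6, 62.6]
contact_force: [-0.4, -0.5, -2.6]
```

```bash
python3 -m handwheel '0 0 0.015 0 0 0 -1;0 0 0.015 0 0 0 -1;0 0 0.015 0 0 0 -1' | grep -E 'pos|contact'
```

```text
tool_pos: [467.5, 237.9, 62.7]
contact_force: [-0.1, -0.1, -1.5]
```

```bash
python3 -m handwheel '0 0 0.012 0 0 0 -1;0 0 0.012 0 0 0 -1;0 0 0.012 0 0 0 -1' | grep -E 'pos|contact'
```

```text
tool_pos: [467.5, 237.9, 61.6]
contact_force: [-0.9, -1.1, -2.3]
```

```bash
python3 -m handwheel '0 0 0.008 0 0 0 -1;0 0 0.008 0 0 0 -1;0 0 0.008 0 0 0 -1' | grep -E 'pos|contact'
```

```text
tool_pos: [467.4, 237.8, 60.7]
contact_force: [0.2, 0.4, -1.6]
```

```bash
python3 -m handwheel '0 0 0.008 0 0 0 -1;0 0 0.008 0 0 0 -1;0 0 0.008 0 0 0 -1' | grep -E 'pos|contact'
```

```text
tool_pos: [467.5, 237.9, 60.0]
contact_force: [0.4, 0.2, -1.0]
```

```bash
python3 -m handwheel '0 0 0.004 0 0 0 -1;0 0 0.004 0 0 0 -1;0 0 0.004 0 0 0 -1' | grep -E 'pos|contact'
```

```text
tool_pos: [467.6, 238.0, 60.0]
contact_force: [-0.9, -0.1, 4.9]
```

The rod is seated: the force is now upward at z = 60. I'll open the fingers, lift off and check.

```bash
python3 -m handwheel '0 0 0 0 0 0 -0.3;0 0 0 0 0 0 -0.3;0 0 0 0 0 0 -0.1;0 0 0 0 0 0 -0.1;0 0 0 0 0 0 -0.1;0 0 0 0 0 0 -0.1' | grep -E 'width|contact'
python3 -m handwheel '0 0 -0.2 0 0 0 -0.1;0 0 -0.5 0 0 0 -0.1;0 0 -0.9 0 0 0 -0.1;-0.3 0 -1 0 0 0 -0.1;-0.6 0 -1 0 0 0 -0.1;-0.7 0 -1 0 0 0 -0.1;-0.7 0 -1 0 0 0 -0.1'
python3 - <<'E'
from h import *
from plant import viewer
a=viewer.capture("wrist")["frame"]; b=viewer.capture("top")["frame"][120:320,130:470]
c=np.vstack([cv2.resize(a[0:260],(560,260)),cv2.resize(b,(560,329))]); cv2.imwrite("pics/end.png",c[:,:,::-1])
E
```

```text
contact_force: [-0.7, -0.5, 0.8]
grip_width: 41.1
time: 20.57
tool_pos: [395.3, 243.2, 159.7]
tcp_rot: [3.141, 0.001, -0.073]
contact_force: [1.4, 1.1, -0.1]
grip_width: 41.4
finger_force: 0.0
```

View pics/end.png

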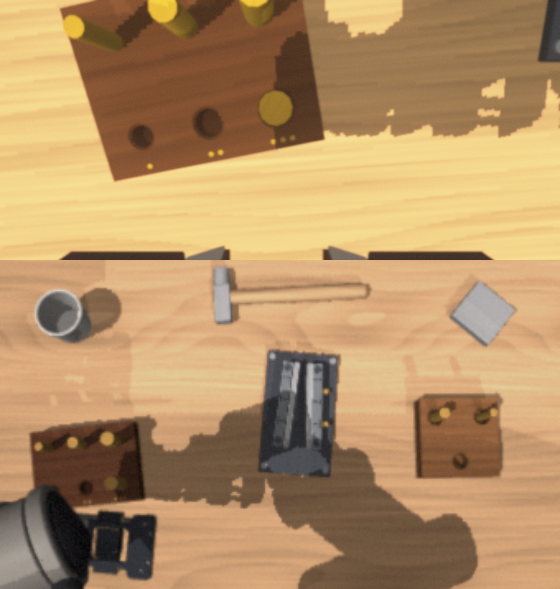

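The rod stands upright in the three-dot socket at (276,108). The other two offcuts are still in the returns block and nothing else has moved.

```bash
python3 -c "
from plant import bot; print(bot.close_job())"
```

```text
the job is handed in; nothing more can be done
None
```

The front offcut wedged about 14 mm past the three-dot line at a push of about 7 N, so it is 20 mm stock; it now stands fully down in the 20 mm rack socket, released, nothing else was moved, and the job is handed in.

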